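# Set the loading gap of a bearing nest with its thumbwheel

## Task

Using only a fingertip, roll the knurled wheel of the bearing nest towards the bearing until the sliding jaw's black pointer stands on the red mark, then push the orange lever over to its stop to lock the setting. Move the jaw only with the wheel: do not touch the jaw, the red-lined marker or the bearing with the fingers, and leave the bearing lying in the vee, not nipped by the jaw.

Things in the scene. Friction and masses are not known exactly. Their poses are not given: they have to be found in the camera images.
- fixture: the bearing nest, fixed to the bench: grey base plate 136 (x) x 370 (y) x 14 mm, origin under it on the bench. Its own y axis is the slide axis: fixed vee jaw at the -y end, bearing in the vee, then the sliding jaw, and at the +y end the knurled wheel, a grey gear housing (top 52 mm over the bench) and the orange lever. A scale runs along its -x edge. All are turned with its yaw
- sliding_jaw: dark steel sliding jaw, 70 x 46 mm, top 50 mm over the bench, white pad on the face towards the bearing; origin 14 mm over the bench under that face. It slides along the fixture's y, -y closes the gap; a toothed bar runs back from it through the housing. Moves only with the wheel: 8 mm towards -y per radian of the wheel, and stays where it is left; travel 55 mm
- pointer_tip (a point): tip of the tapered black pointer on the sliding jaw's -x side, over the scale, 25 mm over the bench
- red_mark (a point): middle of the 4 mm wide red line of the small dark setting marker on the scale, 18 mm over the bench; the marker (12 x 20 mm, 26 mm over the bench) is tight on its rail. The setting is right when pointer_tip is level with red_mark along the fixture's y; at the start pointer_tip lies 15 to 45 mm on the +y side of it. With the setting right the jaw stands 5 to 17 mm from the bearing
- wheel_top (a point): highest point of the knurled steel adjuster wheel (diameter 56 mm, 16 mm wide, axle along the fixture's x), 76 mm over the bench. The axle is rigid, fixed on the fixture. The wheel is always in gear; about 1 N along the rim turns it, so a press of 5 to 10 N is enough to roll it without slipping. Rolling its top towards the fixture's -y (towards the bearing) closes the gap, 1 mm of jaw for 3.5 mm of rim. Nothing within 15 mm of its sides rises above 55 mm
- adjuster_wheel (a joint): angle of the wheel, rad; grows as its top rolls towards the bearing (0 to 6.9)
- lever_knob (a point): centre of the ball (diameter 16 mm) at the end of the orange lever, 72 mm over the bench, 60 mm out from lever_pivot; the arm is a 12 mm round bar
- lever_pivot (a point): point on the lever's upright axis, on the gear housing, 72 mm over the bench; fixed on the fixture
- lock_lever (a joint): angle of the lever, rad: 0 = unlocked, arm along the fixture's +x; grows anticlockwise seen from above, arm swinging towards the fixture's +y end, to the stop at 1.3 = locked. About 1 N at the ball turns it; it stays where it is left
- bearing: loose grey sealed ball bearing, 88 mm diameter, 22 mm high, lying flat on three rest buttons in the vee, underside 18 mm over the bench; origin under its centre
Not all that is in view belongs to the job. Leave any pink or turquoise look-alike of the bearing alone.

How it is judged:
On the way, in this order (a step that is already met when the one before it is completed fails the run):
1. the pointer stands on the red mark (within 2 mm) while the lever is still unlocked (y of pointer_tip in the frame of red_mark between -0.002 and 0.002 m and value of joint lock_lever below 0.5 rad), for 0.3 s.
2. the lever is pushed over to its stop (value of joint lock_lever above 1.1 rad), for 0.1 s.
At the end, for the whole second after the job is handed in: the pointer tip is within 2 mm of the middle of the red mark along the slide, at rest; the lever is past 1.1 rad (stop at 1.3); the bearing lies flat within 6 mm of where it was and the jaw does not press it (y of pointer_tip in the frame of red_mark between -0.002 and 0.002 m and value of joint lock_lever above 1.1 rad and distance of bearing from where it was at the start of the episode below 0.006 m and angle between bearing's own z axis and vertical below 0.1 rad and contact force between sliding_jaw and bearing below 0.5 N and linear speed of sliding_jaw below 0.01 m/s); the robot touches nothing.
It fails at once if the fingers or the arm push the sliding jaw itself (contact force between any of the fingers, the arm and sliding_jaw above 1 N).
It fails at once if the red mark is shifted by more than 2 mm (distance of red_mark from where it was at the start of the episode above 0.002 m).
It fails at once if the bearing is touched, lifted or shifted by more than 8 mm (contact force between the fingers and bearing above 1 N or distance of bearing from where it was at the start of the episode above 0.008 m).
It fails at once if the jaw nips the bearing (contact force between sliding_jaw and bearing above 3 N).
It also fails if it takes over 61 s, if anything falls off the work surface, if the arm or the gripper's body presses on something with over 40 N, if the wrist force passes 120 N, or if a joint passes its speed limit or range.

## Robot

A 6-joint arm with a two-finger parallel gripper is mounted at the origin on the work surface; the furniture and walls round the work are solid. World frame = base frame: x ahead of the robot, y to its left, z up, the work surface at z = 0. Lengths are in m, angles in rad, forces in N, time in s.
With the tool pointing down it reaches from about 0.3 to 0.875 m from the base axis. Payload 6.4 kg.
Tool frame: the origin (TCP) lies at the very end of the fingers, on their centre line; the grasp point (between the pads) lies 19 mm behind it; x points along the fingers, z is the direction in which the jaws open and shut, and the axes are right-handed (so a half turn about x gives the same grasp; the last joint's range is limited). The gripper opens to 85 mm and grips with 20 to 120 N. Pads are 22 mm wide; open, the fingers measure 114 mm over their backs; the gripper's body (76 mm by 85 mm) begins 54 mm behind the grasp point. The pads swing forward as they close: fully open they stand 13 mm farther back than shut.
Start: joints at [1.14, 0.181, 1.607, -0, 1.354, -0.206], TCP at [0.128, 0.561, 0.211] pointing down, gripper open.
Joint ranges: [-2.99, 2.99], [-0.89, 2.07], [0.3, 2.58], [-1.14, 4.28], [0, 2.63], [-3.12, 3.12]. Speed limits (rad/s): [2.57, 2.57, 3.01, 3.14, 3.14, 3.14].

## Interface

Orientations are given as a unit quaternion [w, x, y, z].
In Python, from plant import ctrl gives the robot as it stands. The module is installed in compiled form; this text tells all that it offers.
- The arm moves only by the tool drive_tool, never from a script. Its argument "series" is a list of rows, each an object with "fingers": the opening, from 0 (shut) to 1 (fully open); "offset": the shift along the tool's x, y, z in cm, a list of three; "rot": the turn, a rotation vector about the tool's x, y, z in degrees, a list of three. In form: [{"fingers": fingers, "offset": [dx, dy, dz], "rot": [rx, ry, rz]}, ...]. A call has 1 to 12 rows; each row shifts and turns the commanded pose from where the row before left it, along the tool's axes as they then stand; what a row does not reach is not made up. A row lasts 1/12 s, in which the tool goes at most 41.7 mm and 7.16 degrees, less where a joint would pass 70% of its speed; a pose out of reach is approached as far as the arm can. A call with a gripper value outside its range is refused whole. The fingers move at their own pace and stop on an object; the grip force is fixed at half the most. Time passes only in rows, so rows that do not move let the fingers close. It gives the time, the measured TCP pose, the force and the opening at its end, in the units of the state.
- ctrl.state(): the state, without advancing time (a new reading comes with each control period).
- ctrl.get_image(name): name is "side" or "top" or "wrist"; returns (picture, depth): 420x560x3 uint8, blue, green, red; 420x560 float32, m along the optical axis (not along the pixel's ray), 0 where there is no reading.
- ctrl.camera_model(name): a dict with "fov_y" (degrees; the focal length in pixels is half the picture's height over the tangent of half this angle, whatever the lens; pixels are square), "cx", "cy" (the principal point, pixels), "dist" ([k1, k2, p1, p2, k3] as OpenCV has them; the pictures are not rectified), "extrinsics" (4x4, takes a point from camera to world coordinates). Camera axes: x right, y up, looking along -z (the intrinsics and any distortion apply to the point x, -y, -z); pixel columns grow to the right and rows downward; lengths in m; the calibration is good to about 2 mm. A picture is of the moment at which its call begins: read the wrist's pose just before it. camera_model takes no time and is no camera call; for the wrist camera it gives the pose at the moment of the call.
- ctrl.finish_job(): hands the job in, once; it reports no verdict.
The state is a dict: "time_s": time; "q": joint angles; "qd": joint speeds; "tau": joint torques, N m; "ee_pos": TCP position; "orientation": TCP orientation; "force": force on the tool from outside, world axes, zero at the start; "moment": the same for the moment, N m; "width": finger opening in m.
Only numpy, scipy, OpenCV 4.12 (cv2) and the standard library are available. Lean on these libraries where they do the work, as an engineer would, in place of code of your own. Each camera call takes 0.05 s, during which the arm holds its last target.

## Working session

There is one attempt and no reset: what is moved stays moved. The work goes in short steps, Python scripts to look and compute and a tool call to move; the robot and the scene stay as the last step left them, time stands still between calls to the robot, and variables do not carry over. Pictures are saved under pics/ and viewed, and the job is handed in when it is done.

Besides the shell and the picture viewer there is one more tool, called after "Request:" by a JSON object that holds its "op" and its "data", one argument or row to a line. drive_tool: Moves the arm, as the interface text tells. Its arguments: {"type":"object","properties":{"series":{"type":"array","items":{"type":"object","properties":{"fingers":{"type":"number"},"offset":{"type":"array","items":{"type":"number"}},"rot":{"type":"array","items":{"type":"number"}}}}}},"required":["series"]}

```bash
mkdir -p pics; ls; cat > h.py <<'E'
import numpy as np, cv2
from plant import ctrl
from scipy.spatial.transform import Rotation as R
def K(m,h=420):
    f=h/2/np.tan(np.radians(m["fov_y"])/2)
    return np.array([[f,0,m["cx"]],[0,f,m["cy"]],[0,0,1.]])
def ray(m,u,v):
    p=cv2.undistortPoints(np.array([[[u,v]]],float),K(m),np.array(m["dist"],float))[0,0]
    return np.array([p[0],-p[1],-1.0])
def at_z(m,u,v,z):
    T=np.array(m["extrinsics"]);d=T[:3,:3]@ray(m,u,v);o=T[:3,3]
    return o+d*(z-o[2])/d[2]
def at_d(m,u,v,d):
    T=np.array(m["extrinsics"]);return T[:3,3]+T[:3,:3]@(ray(m,u,v)*d)
def proj(m,P):
    T=np.array(m["extrinsics"]);p=(np.array(P)-T[:3,3])@T[:3,:3]
    p=p*[1,-1,-1]
    return cv2.projectPoints(p.reshape(-1,1,3),np.zeros(3),np.zeros(3),K(m),np.array(m["dist"],float))[0][0,0]
E
python3 - <<'E'
from h import *
import pickle
print(ctrl.state())
for n in ("top","side","wrist"):
    m=ctrl.camera_model(n); im,d=ctrl.get_image(n)
    cv2.imwrite(f"pics/{n}0.png",im); pickle.dump((m,im,d),open(f"{n}0.pkl","wb")); print(n,m)
E
```

```text
pics
{'time_s': 0.0, 'q': array([ 1.13967978e+00,  1.81539402e-01,  1.60799961e+00, -2.74980632e-05,
        1.35377512e+00, -2.06308603e-01]), 'qd': array([-0.00081252, -0.00091106, -0.00117272,  0.00013075,  0.00163695,
       -0.00122034]), 'tau': array([ 1.99375005e-03, -4.44883740e+01, -3.51331544e+01, -6.56030784e-05,
        9.05100169e-03,  1.81128691e-06]), 'ee_pos': array([0.12792891, 0.5599962 , 0.20968915]), 'orientation': array([ 0.55238758, -0.44104475,  0.55346614,  0.44048011]), 'force': array([-0.33025977, -0.32357685,  0.02494564]), 'moment': array([0.04589691, 0.02376284, 0.0304363 ]), 'width': 0.08538139117417735}
top {'fov_y': 53.156413628778424, 'cx': 275.6005314776894, 'cy': 204.97998370736877, 'dist': array([-0.12917853,  0.        ,  0.        ,  0.        ,  0.        ]), 'extrinsics': array([[ 0.01383162,  0.9968818 , -0.07768754,  0.33700872],
       [-0.99988077,  0.0143229 ,  0.00577009, -0.05411492],
       [ 0.00686481,  0.07759846,  0.99696106,  1.12524678],
       [ 0.        ,  0.        ,  0.        ,  1.        ]])}
side {'fov_y': 54.28266443116848, 'cx': 284.00414381533153, 'cy': 210.4200309311076, 'dist': array([0.00086033, 0.        , 0.        , 0.        , 0.        ]), 'extrinsics': array([[-0.98202786,  0.09748356, -0.16161139,  0.27045281],
       [-0.18871674, -0.51941291,  0.83342439,  0.72452842],
       [-0.00269787,  0.84894475,  0.52847473,  0.56974638],
       [ 0.        ,  0.        ,  0.        ,  1.        ]])}
wrist {'fov_y': 71.20646335583058, 'cx': 279.9939841358767, 'cy': 209.3519533387778, 'dist': array([-0.02575284,  0.        ,  0.        ,  0.        ,  0.        ]), 'extrinsics': array([[ 0.22347027, -0.9289926 , -0.29501489,  0.05210731],
       [ 0.97470964,  0.21253289,  0.06907155,  0.57853857],
       [-0.00146659, -0.30298929,  0.95299283,  0.37352475],
       [ 0.        ,  0.        ,  0.        ,  1.        ]])}
```

View pics/top0.png

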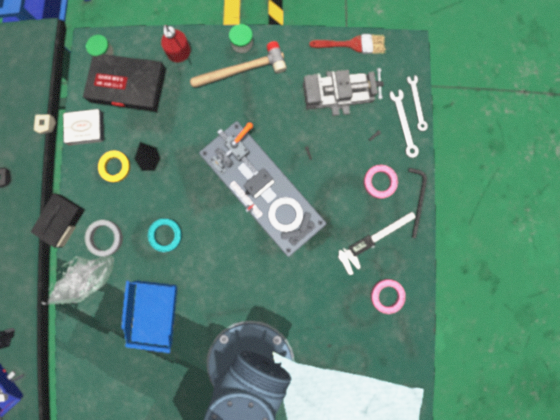

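View pics/side0.png

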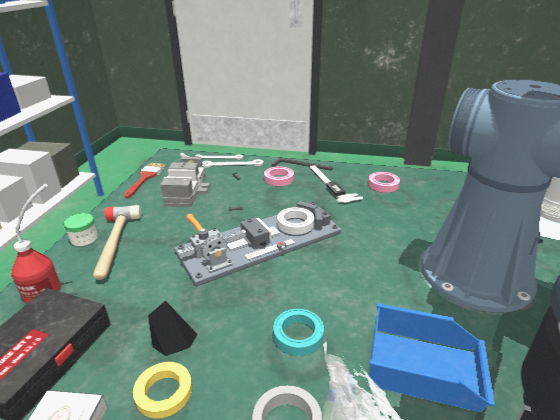

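View pics/wrist0.png

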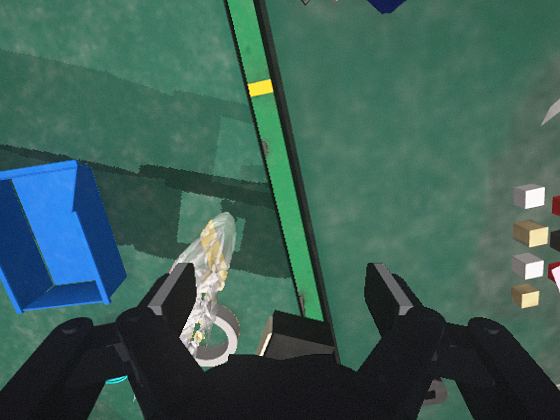

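The top view shows the fixture from about (238,125) to (290,255): bearing at (286,214), lever orange at (245,132). I'll enlarge both views.

```bash
python3 - <<'E'
import cv2
a=cv2.imread("pics/top0.png")[115:265,190:340]; cv2.imwrite("pics/topc.png",cv2.resize(a,(600,600),interpolation=cv2.INTER_CUBIC))
a=cv2.imread("pics/side0.png")[185:285,160:360]; cv2.imwrite("pics/sidec.png",cv2.resize(a,(800,400),interpolation=cv2.INTER_CUBIC))
E
```

```text
(no output)
```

View pics/topc.png

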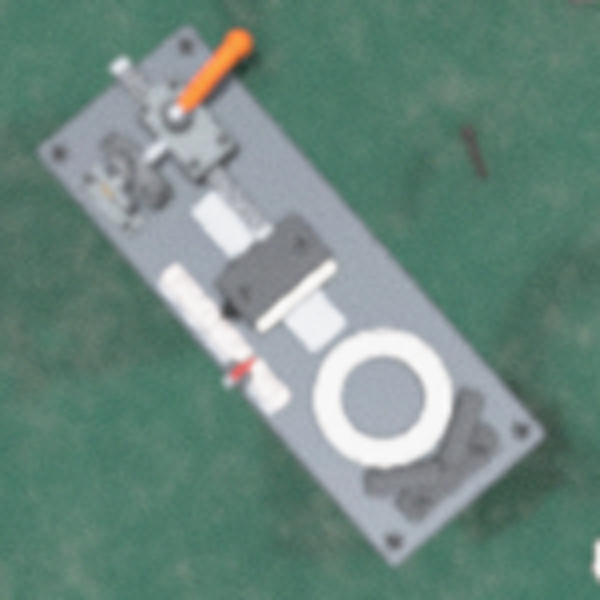

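View pics/sidec.png

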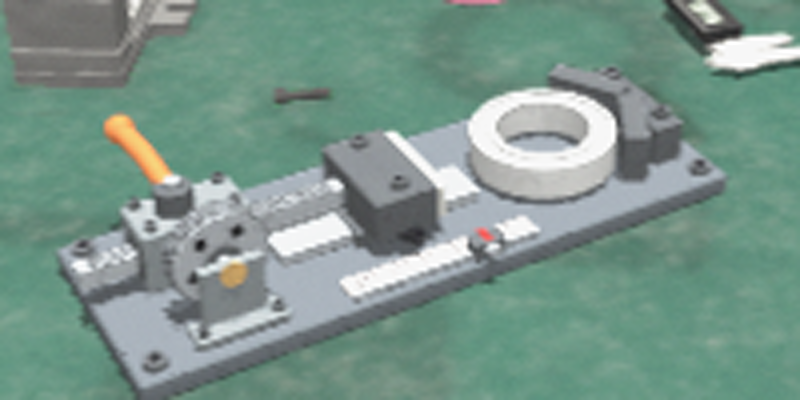

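```bash
python3 - <<'E'
from h import *
import pickle
m,im,d=pickle.load(open("top0.pkl","rb"))
f=lambda x,y:(190+x/4-.4,115+y/4-.4)
C=[at_z(m,*f(x,y),0.014) for x,y in((190,27),(40,150),(395,565),(545,432))]
for c in C: print(c.round(4))
for a,b in((0,1),(1,2),(2,3),(3,0)): print(np.linalg.norm(C[a]-C[b]))
o=np.mean(C,0);print("origin",o)
ydir=(C[0]+C[1]-C[2]-C[3])[:2];ydir/=np.linalg.norm(ydir);print("y",ydir,"yaw",np.degrees(np.arctan2(-ydir[0],ydir[1])))
xdir=np.array([ydir[1],-ydir[0]])
for n,x,y,z in (("knob",237,44,.08),("piv",174,114,.09),("wheel",148,165,.076),("ptr",228,308,.025),("red",240,370,.026),("bear",383,397,.04)):
    P=at_z(m,*f(x,y),z);r=(P-o)[:2];print(n,P.round(4),"fix",(r@xdir).round(4),(r@ydir).round(4))
s=ctrl.state();T=R.from_quat(s["orientation"],scalar_first=True).as_matrix();print(T.round(3))
E
```

```text
[0.6496 0.047  0.014 ]
[0.5636 0.1463 0.014 ]
[ 0.2896 -0.096   0.014 ]
[ 0.3786 -0.1946  0.014 ]
0.13133608081455872
0.3658025108953843
0.13281384474498295
0.36308819041586304
origin [ 0.47036212 -0.02431601  0.014     ]
y [0.74781812 0.66390365] yaw -48.401728969536244
knob [0.6203 0.0108 0.08  ] fix 0.0733 0.1354
piv [0.572  0.0488 0.09  ] fix 0.0128 0.1245
wheel [0.542  0.0659 0.076 ] fix -0.0199 0.1135
ptr [0.457  0.0165 0.025 ] fix -0.0393 0.0171
red [0.4161 0.0077 0.026 ] fix -0.06 -0.0193
bear [ 0.3989 -0.086   0.04  ] fix -0.0013 -0.0944
[[-0.001 -0.975  0.223]
 [-0.001  0.223  0.975]
 [-1.     0.    -0.001]]
```

Request:
{"op": "drive_tool", "data": {
  "series": [
    {"fingers":0,"offset":[0,-2.25,-2.05],"rot":[0,0,0]},
    {"fingers":0,"offset":[0,-2.25,-2.05],"rot":[0,0,0]},
    {"fingers":0,"offset":[0,-2.25,-2.05],"rot":[0,0,0]},
    {"fingers":0,"offset":[0,-2.25,-2.05],"rot":[0,0,0]},
    {"fingers":0,"offset":[0,-2.25,-2.05],"rot":[0,0,0]},
    {"fingers":0,"offset":[0,-2.25,-2.05],"rot":[0,0,0]},
    {"fingers":0,"offset":[0,-2.25,-2.05],"rot":[0,0,0]},
    {"fingers":0,"offset":[0,-2.25,-2.05],"rot":[0,0,0]},
    {"fingers":0,"offset":[0,-2.25,-2.05],"rot":[0,0,0]},
    {"fingers":0,"offset":[0,-2.25,-2.05],"rot":[0,0,0]},
    {"fingers":0,"offset":[0,-2.25,-2.05],"rot":[0,0,0]},
    {"fingers":0,"offset":[0,-2.25,-2.05],"rot":[0,0,0]}
  ]
}}

```text
time_s: 1.15
ee_pos: [0.3369, 0.2592, 0.2105]
orientation: [0.553, -0.441, 0.553, 0.441]
force: [0.6, -0.5, 0.5]
width: 0.0001
```

Request:
{"op": "drive_tool", "data": {
  "series": [
    {"fingers":0,"offset":[0.5,-2.25,-2.05],"rot":[0,0,0]},
    {"fingers":0,"offset":[0.5,-2.25,-2.05],"rot":[0,0,0]},
    {"fingers":0,"offset":[0.5,-2.25,-2.05],"rot":[0,0,0]},
    {"fingers":0,"offset":[0.5,-2.25,-2.05],"rot":[0,0,0]},
    {"fingers":0,"offset":[0.5,-2.25,-2.05],"rot":[0,0,0]},
    {"fingers":0,"offset":[0.5,-2.25,-2.05],"rot":[0,0,0]},
    {"fingers":0,"offset":[0.5,-2.25,-2.05],"rot":[0,0,0]},
    {"fingers":0,"offset":[0.5,-2.25,-2.05],"rot":[0,0,0]}
  ]
}}

```text
time_s: 1.82
ee_pos: [0.4759, 0.0591, 0.1702]
orientation: [0.553, -0.441, 0.553, 0.441]
force: [0.5, 0.0, -0.4]
width: 0.0001
```

Request:
{"op": "drive_tool", "data": {
  "series": [
    {"fingers":0,"offset":[0,0,0],"rot":[7.1,0,0]},
    {"fingers":0,"offset":[0,0,0],"rot":[7.1,0,0]},
    {"fingers":0,"offset":[0,0,0],"rot":[7.1,0,0]},
    {"fingers":0,"offset":[0,0,0],"rot":[7.1,0,0]},
    {"fingers":0,"offset":[0,0,0],"rot":[7.1,0,0]},
    {"fingers":0,"offset":[0,0,0],"rot":[0,0,0]},
    {"fingers":0,"offset":[0,0,0],"rot":[0,0,0]}
  ]
}}

```text
time_s: 2.4
ee_pos: [0.4753, 0.0606, 0.1704]
orientation: [0.66, -0.252, 0.661, 0.253]
force: [-0.8, 0.1, -0.8]
width: 0.0001
```

```bash
python3 - <<'E'
from h import *
import pickle
s=ctrl.state();print(s["time_s"],s["q"],s["ee_pos"],s["force"]);T=R.from_quat(s["orientation"],scalar_first=True).as_matrix();print(T.round(3))
m=ctrl.camera_model("wrist"); im,d=ctrl.get_image("wrist")
cv2.imwrite(f"pics/w1.png",im); pickle.dump((m,im,d),open("w1.pkl","wb"))
E
```

```text
2.4 [-1.21641394e-01  5.29252645e-03  1.88246133e+00  4.35436942e-07
  1.25424562e+00 -8.51796417e-01] [0.47526688 0.0605781  0.17039495] [-0.84881664  0.13117628 -0.80769187]
[[-0.    -0.667  0.745]
 [ 0.     0.745  0.667]
 [-1.     0.    -0.   ]]
```

View pics/w1.png

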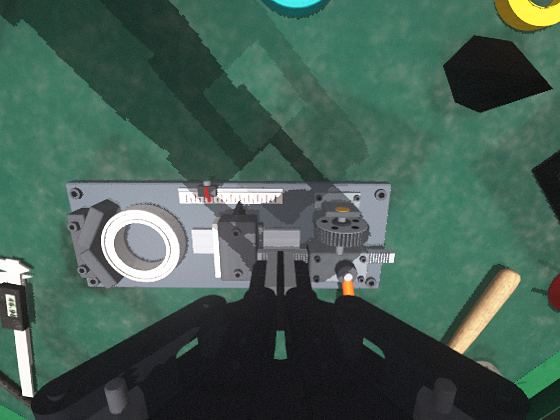

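```bash
python3 - <<'E'
import cv2
a=cv2.imread("pics/w1.png")[170:300,60:400]
b=a[:,110:310];cv2.imwrite("pics/w1c.png",cv2.resize(b,(800,520),interpolation=cv2.INTER_CUBIC))
E
```

```text
(no output)
```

View pics/w1c.png

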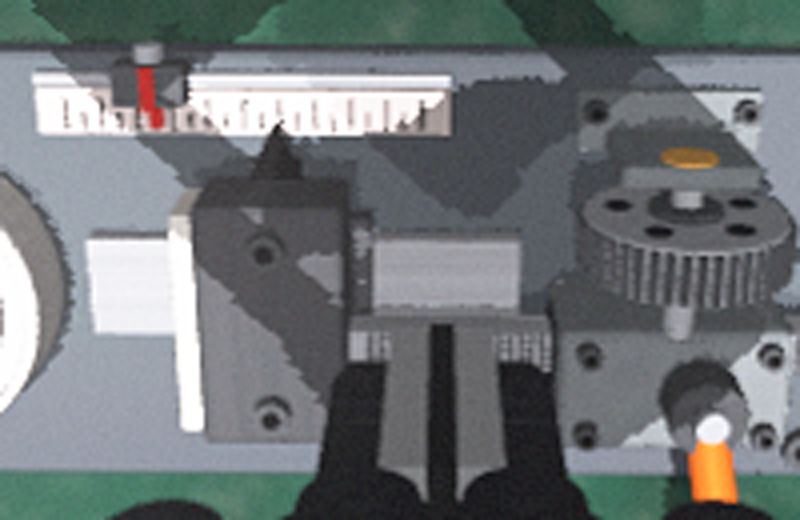

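```bash
cat > fx.py <<'E'
from h import *
o=np.array([0.47036212,-0.02431601]);yd=np.array([0.74781812,0.66390365]);xd=np.array([yd[1],-yd[0]])
def tofix(P): P=np.asarray(P);r=P[...,:2]-o;return np.stack([r@xd,r@yd,P[...,2]],-1)
def cloud(m,d):
    v,u=np.mgrid[0:420,0:560]
    p=cv2.undistortPoints(np.stack([u.ravel(),v.ravel()],1).astype(float).reshape(-1,1,2),K(m),np.array(m["dist"],float))[:,0]
    c=np.c_[p[:,0],-p[:,1],-np.ones(len(p))]*d.ravel()[:,None]
    T=np.array(m["extrinsics"]);return (c@T[:3,:3].T+T[:3,3]).reshape(420,560,3)
E
python3 - <<'E'
from fx import *
import pickle
m,im,d=pickle.load(open("w1.pkl","rb"))
F=tofix(cloud(m,d))
for u in (335,342,349):
    print([(v,*(F[v,u]*1000).round(1)) for v in range(212,260,2)])
f=lambda x,y:(170+x/4-.4,170+y/4-.4)
for n,x,y,z in (("ptr",278,124,.025),("redtop",147,78,.026),("redlow",157,125,.018),("piv",714,425,.085)):
    P=at_z(m,*f(x,y),z);print(n,P.round(4),(tofix(P)*1000).round(1),F[int(f(x,y)[1]+.5),int(f(x,y)[0]+.5)]*1000)
for n,u,v in(("c1",67,183),("c2",389,183)):
    print(n,(tofix(at_z(m,u,v,.014))*1000).round(1))
E
```

```text
[(212, np.float64(-47.5), np.float64(115.5), np.float64(55.5)), (214, np.float64(-45.1), np.float64(115.8), np.float64(54.6)), (216, np.float64(-42.9), np.float64(115.9), np.float64(54.5)), (218, np.float64(-33.7), np.float64(120.1), np.float64(34.3)), (220, np.float64(-35.9), np.float64(117.8), np.float64(46.8)), (222, np.float64(-35.7), np.float64(116.8), np.float64(52.3)), (224, np.float64(-34.7), np.float64(116.3), np.float64(55.5)), (226, np.float64(-33.4), np.float64(116.0), np.float64(57.8)), (228, np.float64(-33.7), np.float64(114.8), np.float64(64.0)), (230, np.float64(-33.7), np.float64(113.9), np.float64(69.4)), (232, np.float64(-32.7), np.float64(113.4), np.float64(72.1)), (234, np.float64(-30.7), np.float64(113.5), np.float64(72.3)), (236, np.float64(-28.7), np.float64(113.6), np.float64(72.4)), (238, np.float64(-27.0), np.float64(113.6), np.float64(73.3)), (240, np.float64(-25.2), np.float64(113.5), np.float64(74.1)), (242, np.float64(-23.2), np.float64(113.6), np.float64(74.4)), (244, np.float64(-20.5), np.float64(114.0), np.float64(73.0)), (246, np.float64(-0.6), np.f
[... 3120 characters left out ...]
(-0.6), np.float64(135.5), np.float64(44.6)), (252, np.float64(-0.6), np.float64(134.4), np.float64(49.6)), (254, np.float64(0.6), np.float64(134.0), np.float64(52.0)), (256, np.float64(2.7), np.float64(134.0), np.float64(52.4)), (258, np.float64(5.1), np.float64(134.2), np.float64(52.4))]
ptr [0.4486 0.0237 0.025 ] [-50.3  15.6  25. ] [-49.69554357  15.39589157  24.49065939]
redtop [0.4139 0.0103 0.026 ] [-63.4 -19.2  26. ] [-63.61297248 -19.46079918  26.4656422 ]
redlow [ 0.424  -0.0014  0.018 ] [-47.9 -19.4  18. ] [-47.90941747 -19.10888505  18.66818887]
piv [0.5698 0.0539 0.085 ] [  7.5 126.3  85. ] [ 15.96312519 129.92303456  70.89693607]
c1 [ -67.3 -180.2   14. ]
c2 [-68.2 182.2  14. ]
```

```bash
python3 - <<'E'
from fx import *
import pickle
from scipy.optimize import least_squares
m,im,d=pickle.load(open("w1.pkl","rb"))
F=tofix(cloud(m,d))*1000
q=F[(F[...,0]>-32)&(F[...,0]<-20)&(F[...,2]>58)&(F[...,1]>85)&(F[...,1]<160)&(F[...,2]<90)]
r=least_squares(lambda p:np.hypot(q[:,1]-p[0],q[:,2]-p[1])-28,[124,48],loss="soft_l1");print(len(q),r.x,np.std(r.fun))
s=ctrl.state();t=tofix(s["ee_pos"])*1000;print("tcp fix",t)
for v in (248,252,256,262,270): print(v,[tuple((F[v,u]-t).round(0)) for u in range(252,312,3) if d[v,u]>0 and F[v,u,2]>120])
E
```

```text
580 [123.6198707   47.77381993] 0.7353823658418228
tcp fix [-60.20555131  60.07629497 170.45284413]
248 []
252 [(np.float64(-11.0), np.float64(-5.0), np.float64(26.0)), (np.float64(-11.0), np.float64(-3.0), np.float64(26.0)), (np.float64(-11.0), np.float64(-2.0), np.float64(25.0)), (np.float64(-12.0), np.float64(-0.0), np.float64(26.0)), (np.float64(-12.0), np.float64(1.0), np.float64(27.0)), (np.float64(-12.0), np.float64(3.0), np.float64(26.0)), (np.float64(-12.0), np.float64(4.0), np.float64(27.0)), (np.float64(-12.0), np.float64(6.0), np.float64(26.0))]
256 [(np.float64(-12.0), np.float64(-5.0), np.float64(32.0)), (np.float64(-12.0), np.float64(-3.0), np.float64(31.0)), (np.float64(-12.0), np.float64(-2.0), np.float64(32.0)), (np.float64(-12.0), np.float64(-0.0), np.float64(30.0)), (np.float64(-12.0), np.float64(1.0), np.float64(31.0)), (np.float64(-12.0), np.float64(3.0), np.float64(32.0)), (np.float64(-12.0), np.float64(4.0), np.float64(32.0)), (np.float64(-12.0), np.float64(6.0), np.float64(31.0))]
262 [(np.float64(-8.0), np.float64(-11.0), np.float64(30.0)), (np.float64(-8.0)
[... 1144 characters left out ...]
(-4.0), np.float64(45.0)), (np.float64(-12.0), np.float64(-3.0), np.float64(45.0)), (np.float64(-11.0), np.float64(-1.0), np.float64(44.0)), (np.float64(-11.0), np.float64(-0.0), np.float64(44.0)), (np.float64(-12.0), np.float64(1.0), np.float64(45.0)), (np.float64(-12.0), np.float64(3.0), np.float64(45.0)), (np.float64(-11.0), np.float64(4.0), np.float64(44.0)), (np.float64(-12.0), np.float64(5.0), np.float64(45.0)), (np.float64(-12.0), np.float64(7.0), np.float64(45.0)), (np.float64(-8.0), np.float64(9.0), np.float64(37.0)), (np.float64(-8.0), np.float64(10.0), np.float64(38.0)), (np.float64(-8.0), np.float64(11.0), np.float64(38.0)), (np.float64(-8.0), np.float64(13.0), np.float64(38.0))]
```

```bash
python3 - <<'E'
from fx import *
import pickle
m,im,d=pickle.load(open("w1.pkl","rb"))
s=ctrl.state();p=s["ee_pos"];T=R.from_quat(s["orientation"],scalar_first=True).as_matrix()
for a in((0,0,0),(0,.011,0),(0,0,.01),(0,0,-.01),(-.026,.011,0)):print(a,proj(m,p+T@np.array(a)))
F=tofix(cloud(m,d))*1000;t=tofix(p)*1000
for v in range(244,254): print(v,d[v,262:300:3].round(3))
cv2.imwrite("pics/w1f.png",cv2.resize(im[235:300,230:330],(800,520),interpolation=cv2.INTER_NEAREST))
E
```

```text
(0, 0, 0) [279.37109942 250.43286846]
(0, 0.011, 0) [279.34331372 233.80371352]
(0, 0, 0.01) [295.67498495 250.41856877]
(0, 0, -0.01) [263.06837134 250.44061834]
(-0.026, 0.011, 0) [279.22641991 253.0227039 ]
244 [0.336 0.341 0.342 0.34  0.34  0.341 0.34  0.34  0.34  0.34  0.34  0.34
 0.34 ]
245 [0.339 0.34  0.34  0.341 0.34  0.341 0.341 0.341 0.341 0.34  0.34  0.341
 0.34 ]
246 [0.339 0.34  0.34  0.34  0.34  0.34  0.341 0.34  0.341 0.341 0.34  0.34
 0.341]
247 [0.338 0.34  0.342 0.34  0.341 0.341 0.341 0.342 0.341 0.342 0.341 0.339
 0.341]
248 [0.34  0.342 0.34  0.34  0.342 0.341 0.342 0.341 0.341 0.342 0.341 0.342
 0.341]
249 [0.335 0.337 0.335 0.336 0.335 0.334 0.335 0.334 0.334 0.336 0.336 0.336
 0.336]
250 [0.333 0.332 0.333 0.331 0.334 0.332 0.332 0.333 0.333 0.331 0.334 0.333
 0.333]
251 [0.33  0.33  0.154 0.152 0.153 0.153 0.154 0.152 0.153 0.153 0.152 0.33
 0.33 ]
252 [0.327 0.328 0.15  0.15  0.151 0.152 0.152 0.152 0.15  0.152 0.15  0.328
 0.329]
253 [0.326 0.325 0.149 0.151 0.149 0.149 0.15  0.149 0.149 0.15  0.15  0.326
 0.325]
```

View pics/w1f.png

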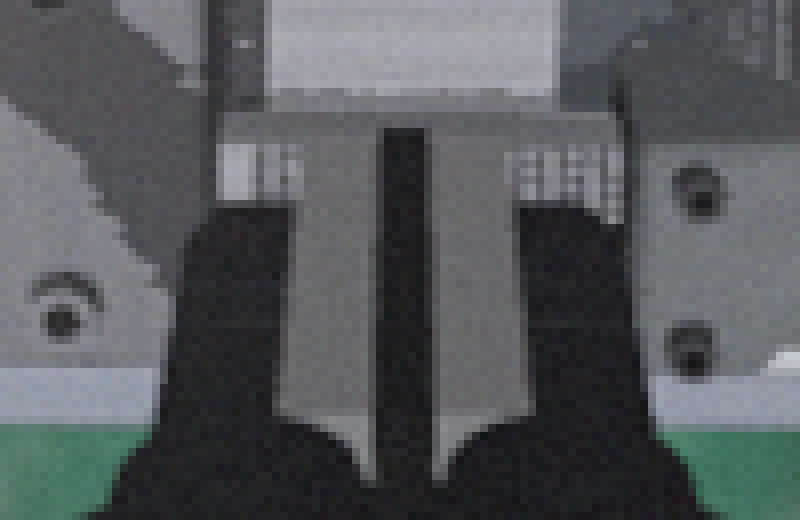

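Request:
{"op": "drive_tool", "data": {
  "series": [
    {"fingers":0,"offset":[0,-1.14,2.33],"rot":[0,0,0]},
    {"fingers":0,"offset":[0,-1.14,2.33],"rot":[0,0,0]},
    {"fingers":0,"offset":[0,-1.14,2.33],"rot":[0,0,0]},
    {"fingers":0,"offset":[2,0,0],"rot":[0,0,0]},
    {"fingers":0,"offset":[2,0,0],"rot":[0,0,0]},
    {"fingers":0,"offset":[2,0,0],"rot":[0,0,0]},
    {"fingers":0,"offset":[2,0,0],"rot":[0,0,0]},
    {"fingers":0,"offset":[0.5,0,0],"rot":[0,0,0]},
    {"fingers":0,"offset":[0,0,0],"rot":[0,0,0]},
    {"fingers":0,"offset":[0,0,0],"rot":[0,0,0]}
  ]
}}

```text
time_s: 3.28
ee_pos: [0.5507, 0.0814, 0.0861]
orientation: [0.661, -0.252, 0.661, 0.252]
force: [-0.1, 0.8, -0.1]
width: 0.0003
```

```bash
cat > st.py <<'E'
from fx import *
s=ctrl.state();t=tofix(s["ee_pos"])*1000;f=s["force"];print(round(s["time_s"],2),"tcp fix",t.round(2),"F fix",(f[:2]@xd).round(2),(f[:2]@yd).round(2),f[2].round(2))
E
cat > snap.py <<'E'
import sys,pickle
from fx import *
n,k=sys.argv[1],sys.argv[2]
m=ctrl.camera_model(n); im,d=ctrl.get_image(n); pickle.dump((m,im,d),open(f"{n}{k}.pkl","wb"))
x0,x1,y0,y1,sc=[int(a) for a in sys.argv[3:8]]
cv2.imwrite(f"pics/{n}{k}.png",cv2.resize(im[y0:y1,x0:x1],None,fx=sc,fy=sc,interpolation=cv2.INTER_CUBIC))
E
python3 st.py; python3 snap.py side 2 160 360 175 285 4; python3 st.py
```

```text
3.28 tcp fix [-25.73 130.28  86.11] F fix -0.65 0.49 -0.1
3.33 tcp fix [-25.27 130.73  86.83] F fix -0.31 0.45 0.08
```

View pics/side2.png

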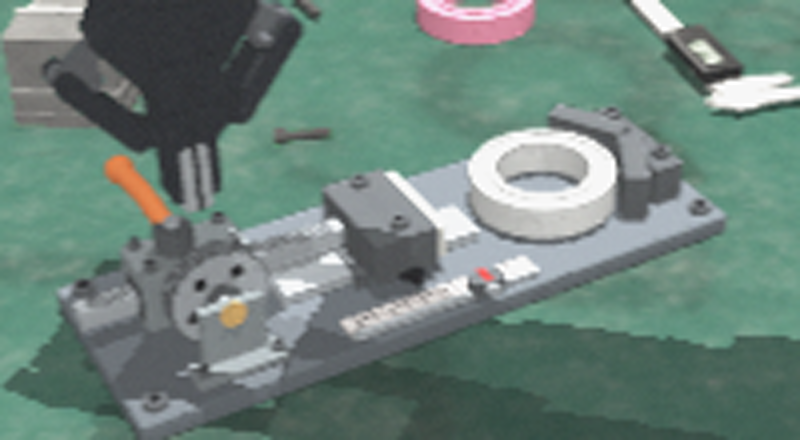

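```bash
python3 - <<'E'
from fx import *
import pickle
m,im,d=pickle.load(open("side2.pkl","rb"))
w=lambda x,y,z:np.r_[o+x/1000*xd+y/1000*yd,z/1000]
for P in((-26,130,86),(-26,130,111),(-26,123.6,76),(-34,123.6,76)): print(P,(proj(m,w(*P))-[160,175])*4)
F=tofix(cloud(m,d))*1000
for v in range(218,236,1): print(v,[tuple(F[v,u].round(0).astype(int)) for u in (205,209,212)])
E
```

```text
(-26, 130, 86) [198.05705832 238.33372926]
(-26, 130, 111) [193.14364122 197.65924169]
(-26, 123.6, 76) [211.62024163 250.50176754]
(-34, 123.6, 76) [217.62072603 258.33948456]
218 [(np.int64(-33), np.int64(137), np.int64(133)), (np.int64(-37), np.int64(131), np.int64(133)), (np.int64(-37), np.int64(124), np.int64(130))]
219 [(np.int64(-32), np.int64(137), np.int64(130)), (np.int64(-36), np.int64(131), np.int64(130)), (np.int64(-34), np.int64(124), np.int64(127))]
220 [(np.int64(-33), np.int64(138), np.int64(128)), (np.int64(-36), np.int64(131), np.int64(128)), (np.int64(-36), np.int64(125), np.int64(126))]
221 [(np.int64(-31), np.int64(138), np.int64(125)), (np.int64(-37), np.int64(131), np.int64(126)), (np.int64(-36), np.int64(125), np.int64(123))]
222 [(np.int64(-31), np.int64(138), np.int64(122)), (np.int64(-35), np.int64(131), np.int64(122)), (np.int64(-38), np.int64(126), np.int64(122))]
223 [(np.int64(-32), np.int64(138), np.int64(120)), (np.int64(-36), np.int64(131), np.int64(120)), (np.int64(-35), np.int64(125), np.int64(118))]
224 [(np.int64(-31), np.int64(138), np.int64(11
[... 941 characters left out ...]
]
231 [(np.int64(16), np.int64(125), np.int64(68)), (np.int64(32), np.int64(111), np.int64(53)), (np.int64(28), np.int64(106), np.int64(54))]
232 [(np.int64(12), np.int64(127), np.int64(69)), (np.int64(29), np.int64(113), np.int64(53)), (np.int64(24), np.int64(107), np.int64(54))]
233 [(np.int64(10), np.int64(128), np.int64(67)), (np.int64(24), np.int64(114), np.int64(54)), (np.int64(23), np.int64(108), np.int64(52))]
234 [(np.int64(8), np.int64(129), np.int64(66)), (np.int64(23), np.int64(115), np.int64(52)), (np.int64(19), np.int64(110), np.int64(53))]
235 [(np.int64(9), np.int64(129), np.int64(63)), (np.int64(19), np.int64(116), np.int64(52)), (np.int64(-19), np.int64(122), np.int64(78))]
```

Request:
{"op": "drive_tool", "data": {
  "series": [
    {"fingers":0,"offset":[0.5,0,0],"rot":[0,0,0]},
    {"fingers":0,"offset":[0.2,0,0],"rot":[0,0,0]},
    {"fingers":0,"offset":[0.2,0,0],"rot":[0,0,0]},
    {"fingers":0,"offset":[0.2,0,0],"rot":[0,0,0]},
    {"fingers":0,"offset":[0,0,0],"rot":[0,0,0]}
  ]
}}

```text
time_s: 3.75
ee_pos: [0.5502, 0.0814, 0.0743]
orientation: [0.661, -0.251, 0.661, 0.251]
force: [-0.1, -0.6, -0.3]
width: 0.0
```

Request:
{"op": "drive_tool", "data": {
  "series": [
    {"fingers":0,"offset":[0.3,0,0],"rot":[0,0,0]},
    {"fingers":0,"offset":[0,0,0],"rot":[0,0,0]}
  ]
}}

```text
time_s: 3.92
ee_pos: [0.5501, 0.0814, 0.0711]
orientation: [0.661, -0.251, 0.661, 0.251]
force: [-0.2, 0.3, 0.5]
width: -0.0001
```

```bash
python3 st.py; python3 snap.py wrist 3 0 560 120 420 1
```

```text
3.92 tcp fix [-26.11 129.87  71.14] F fix -0.34 0.04 0.47
```

View pics/wrist3.png

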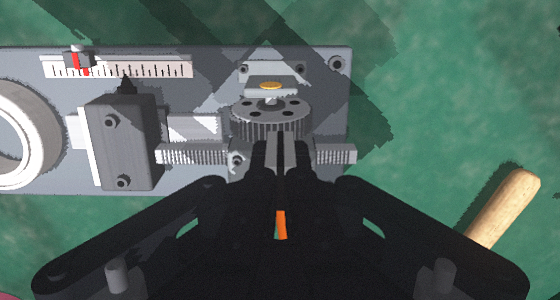

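Request:
{"op": "drive_tool", "data": {
  "series": [
    {"fingers":0,"offset":[0.4,0,0],"rot":[0,0,0]},
    {"fingers":0,"offset":[0.4,0,0],"rot":[0,0,0]},
    {"fingers":0,"offset":[0.4,0,0],"rot":[0,0,0]},
    {"fingers":0,"offset":[0.2,0,0],"rot":[0,0,0]},
    {"fingers":0,"offset":[0.1,0,0],"rot":[0,0,0]},
    {"fingers":0,"offset":[0,0,0],"rot":[0,0,0]}
  ]
}}

```text
time_s: 4.47
ee_pos: [0.5501, 0.0814, 0.0561]
orientation: [0.661, -0.251, 0.661, 0.251]
force: [-0.5, -0.4, 0.3]
width: -0.0001
```

Request:
{"op": "drive_tool", "data": {
  "series": [
    {"fingers":0,"offset":[0.15,0,0],"rot":[0,0,0]},
    {"fingers":0,"offset":[0,0,0],"rot":[0,0,0]}
  ]
}}

```text
time_s: 4.63
ee_pos: [0.5507, 0.0814, 0.0553]
orientation: [0.661, -0.251, 0.661, 0.251]
force: [-0.4, 0.2, 1.2]
width: -0.0001
```

```bash
python3 st.py; python3 snap.py side 4 160 360 175 285 4; python3 st.py
```

```text
4.63 tcp fix [-25.76 130.26  55.35] F fix -0.38 -0.15 1.15
4.68 tcp fix [-25.75 130.28  55.35] F fix -0.69 0.84 0.99
```

View pics/side4.png

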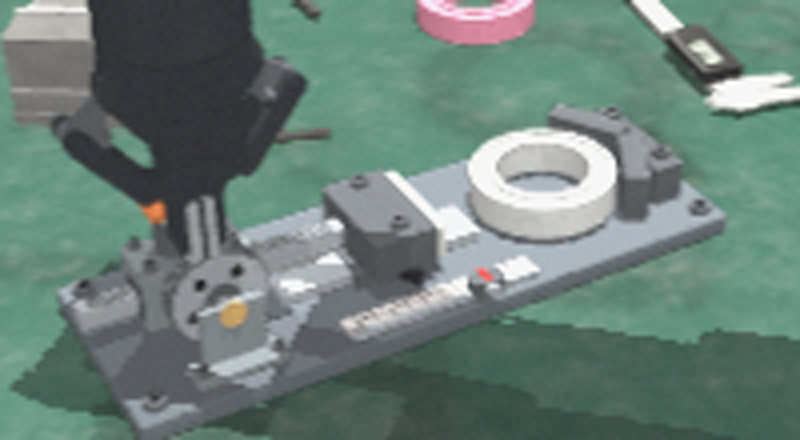

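Request:
{"op": "drive_tool", "data": {
  "series": [
    {"fingers":0,"offset":[0.15,0,0],"rot":[0,0,0]},
    {"fingers":0,"offset":[0.15,0,0],"rot":[0,0,0]},
    {"fingers":0,"offset":[0,0,0],"rot":[0,0,0]}
  ]
}}

```text
time_s: 4.93
ee_pos: [0.5524, 0.0826, 0.0548]
orientation: [0.663, -0.251, 0.659, 0.251]
force: [-2.5, 5.4, 14.4]
width: -0.0001
```

```bash
python3 st.py
```

```text
4.93 tcp fix [-25.5  132.38  54.81] F fix -5.64 1.71 14.39
```

Request:
{"op": "drive_tool", "data": {
  "series": [
    {"fingers":0,"offset":[-0.1,0,-0.2],"rot":[0,0,0]},
    {"fingers":0,"offset":[0,0,-0.2],"rot":[0,0,0]},
    {"fingers":0,"offset":[0,0,-0.2],"rot":[0,0,0]},
    {"fingers":0,"offset":[0,0,-0.2],"rot":[0,0,0]},
    {"fingers":0,"offset":[0,0,-0.2],"rot":[0,0,0]}
  ]
}}

```text
time_s: 5.35
ee_pos: [0.5444, 0.0756, 0.0552]
orientation: [0.662, -0.251, 0.66, 0.251]
force: [-2.4, 3.5, 11.6]
width: 0.0
```

```bash
python3 st.py;  python3 snap.py side 5 160 360 175 285 4;python3 snap.py wrist 5 0 560 120 420 1
```

```text
5.35 tcp fix [-25.55 121.73  55.18] F fix -4.23 0.55 11.57
```

View pics/side5.png

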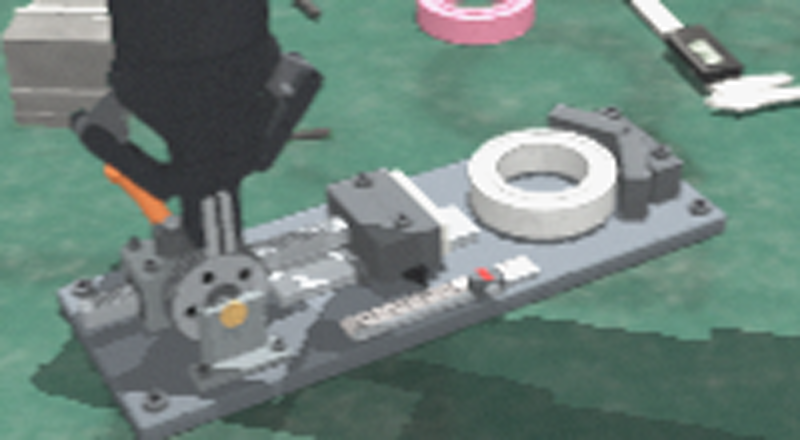

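View pics/wrist5.png

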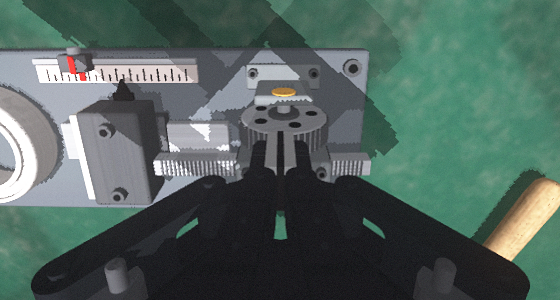

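Request:
{"op": "drive_tool", "data": {
  "series": [
    {"fingers":0,"offset":[0,0,-0.2],"rot":[0,0,0]},
    {"fingers":0,"offset":[0,0,-0.2],"rot":[0,0,0]},
    {"fingers":0,"offset":[0,0,-0.2],"rot":[0,0,0]},
    {"fingers":0,"offset":[0.02,0,-0.2],"rot":[0,0,0]},
    {"fingers":0,"offset":[0.03,0,-0.2],"rot":[0,0,0]},
    {"fingers":0,"offset":[0.05,0,-0.2],"rot":[0,0,0]},
    {"fingers":0,"offset":[0.06,0,-0.2],"rot":[0,0,0]},
    {"fingers":0,"offset":[0.08,0,-0.2],"rot":[0,0,0]}
  ]
}}

```text
time_s: 6.12
ee_pos: [0.5314, 0.0641, 0.0518]
orientation: [0.661, -0.252, 0.661, 0.251]
force: [-3.2, -0.8, 6.2]
width: 0.0002
```

```bash
python3 st.py;  python3 snap.py wrist 6 0 560 120 420 1; python3 snap.py side 6 160 360 175 285 4
```

```text
6.12 tcp fix [-25.57 104.32  51.77] F fix -1.55 -2.93 6.2
```

View pics/wrist6.png

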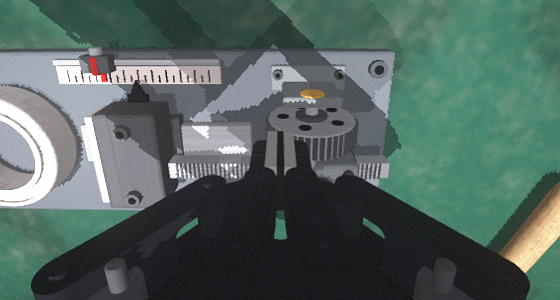

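View pics/side6.png

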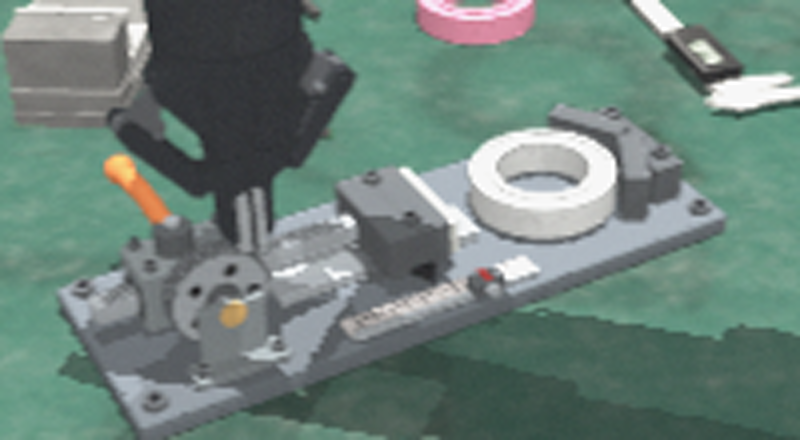

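```bash
python3 - <<'E'
import pickle,cv2
m,im,d=pickle.load(open("wrist6.pkl","rb"))
cv2.imwrite("pics/w6c.png",cv2.resize(im[160:230,50:160],None,fx=7,fy=7,interpolation=cv2.INTER_CUBIC))
E
```

```text
(no output)
```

View pics/w6c.png

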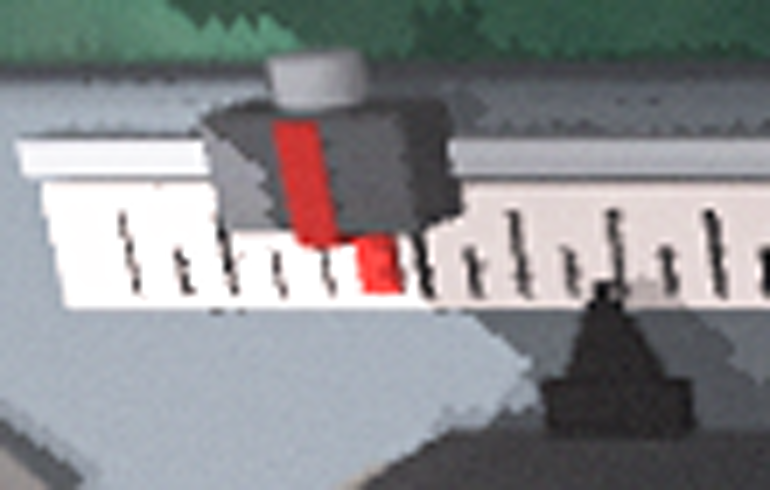

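```bash
cat > pr.py <<'E'
import sys,pickle
from fx import *
# usage: pkl x0 y0 scale redx redy ptrx ptry [redtopx redtopy]
p,x0,y0,s=sys.argv[1],*map(float,sys.argv[2:5]);a=list(map(float,sys.argv[5:]))
m,im,d=pickle.load(open(p,"rb"))
f=lambda x,y:(x0+(x+.5)/s-.5,y0+(y+.5)/s-.5)
for n,i,z in(("red",0,.018),("ptr",2,.025),("redtop",4,.026)):
    if i<len(a): print(n,(tofix(at_z(m,*f(a[i],a[i+1]),z))*1000).round(2))
E
python3 pr.py wrist6.pkl 50 160 7 381 268 604 285 315 190
```

```text
red [-49.73 -19.18  18.  ]
ptr [-49.92   6.89  25.  ]
redtop [-59.67 -19.18  26.  ]
```

Request:
{"op": "drive_tool", "data": {
  "series": [
    {"fingers":0,"offset":[-1.2,0,0],"rot":[0,0,0]},
    {"fingers":0,"offset":[-0.3,0,1.8],"rot":[0,0,0]},
    {"fingers":0,"offset":[0,0,1.7],"rot":[0,0,0]},
    {"fingers":0,"offset":[1.0,0,0],"rot":[0,0,0]},
    {"fingers":0,"offset":[0.3,0,0],"rot":[0,0,0]},
    {"fingers":0,"offset":[0.15,0,0],"rot":[0,0,0]},
    {"fingers":0,"offset":[0,0,0],"rot":[0,0,0]}
  ]
}}

```text
time_s: 6.8
ee_pos: [0.5586, 0.0882, 0.0526]
orientation: [0.662, -0.251, 0.66, 0.251]
force: [2.5, 5.3, 9.4]
width: -0.0003
```

```bash
python3 st.py
```

```text
6.8 tcp fix [-25.53 140.65  52.59] F fix -2.35 5.37 9.37
```

Request:
{"op": "drive_tool", "data": {
  "series": [
    {"fingers":0,"offset":[-0.09,0,-0.3],"rot":[0,0,0]},
    {"fingers":0,"offset":[-0.06,0,-0.3],"rot":[0,0,0]},
    {"fingers":0,"offset":[-0.03,0,-0.3],"rot":[0,0,0]},
    {"fingers":0,"offset":[0,0,-0.3],"rot":[0,0,0]},
    {"fingers":0,"offset":[0,0,-0.3],"rot":[0,0,0]},
    {"fingers":0,"offset":[0,0,-0.3],"rot":[0,0,0]},
    {"fingers":0,"offset":[0,0,-0.3],"rot":[0,0,0]},
    {"fingers":0,"offset":[0.01,0,-0.3],"rot":[0,0,0]},
    {"fingers":0,"offset":[0.04,0,-0.3],"rot":[0,0,0]},
    {"fingers":0,"offset":[0.07,0,-0.3],"rot":[0,0,0]},
    {"fingers":0,"offset":[0.1,0,-0.3],"rot":[0,0,0]},
    {"fingers":0,"offset":[0.09,0,-0.2],"rot":[0,0,0]}
  ]
}}

```text
time_s: 7.8
ee_pos: [0.5302, 0.0631, 0.0507]
orientation: [0.661, -0.252, 0.661, 0.251]
force: [-3.3, -2.9, 8.7]
width: -0.0001
```

```bash
python3 st.py;  python3 snap.py wrist 7 50 160 160 230 7
```

```text
7.8 tcp fix [-25.66 102.76  50.67] F fix -0.01 -4.39 8.67
```

View pics/wrist7.png

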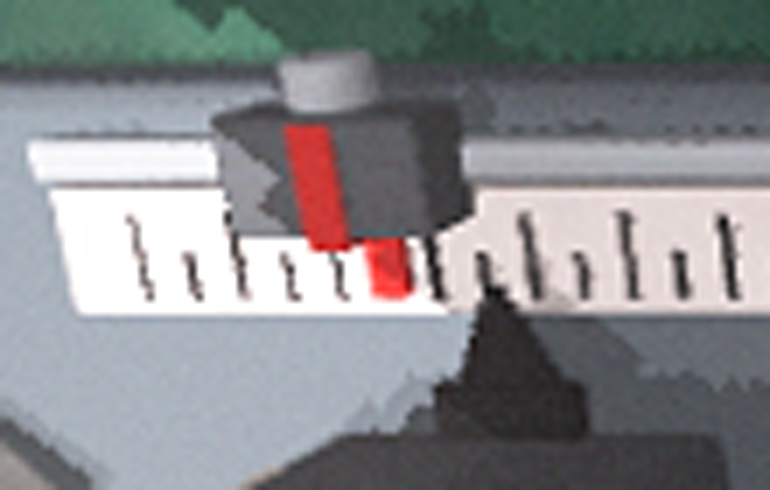

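```bash
python3 pr.py wrist7.pkl 50 160 7 389 270 490 287 322 195
```

```text
red [-49.83 -19.47  18.  ]
ptr [-50.05  -5.44  25.  ]
redtop [-59.45 -19.63  26.  ]
```

Request:
{"op": "drive_tool", "data": {
  "series": [
    {"fingers":0,"offset":[-1.2,0,0],"rot":[0,0,0]},
    {"fingers":0,"offset":[-0.3,0,1.8],"rot":[0,0,0]},
    {"fingers":0,"offset":[0,0,1.7],"rot":[0,0,0]},
    {"fingers":0,"offset":[1.0,0,0],"rot":[0,0,0]},
    {"fingers":0,"offset":[0.25,0,0],"rot":[0,0,0]},
    {"fingers":0,"offset":[0.12,0,0],"rot":[0,0,0]},
    {"fingers":0,"offset":[0,0,0],"rot":[0,0,0]}
  ]
}}

```text
time_s: 8.43
ee_pos: [0.5585, 0.088, 0.0526]
orientation: [0.662, -0.251, 0.66, 0.251]
force: [1.4, 5.2, 9.4]
width: 0.0003
```

Request:
{"op": "drive_tool", "data": {
  "series": [
    {"fingers":0,"offset":[-0.09,0,-0.3],"rot":[0,0,0]},
    {"fingers":0,"offset":[-0.06,0,-0.3],"rot":[0,0,0]},
    {"fingers":0,"offset":[-0.03,0,-0.3],"rot":[0,0,0]},
    {"fingers":0,"offset":[0,0,-0.3],"rot":[0,0,0]},
    {"fingers":0,"offset":[0,0,-0.3],"rot":[0,0,0]},
    {"fingers":0,"offset":[0,0,-0.3],"rot":[0,0,0]},
    {"fingers":0,"offset":[0,0,-0.3],"rot":[0,0,0]},
    {"fingers":0,"offset":[0.01,0,-0.3],"rot":[0,0,0]},
    {"fingers":0,"offset":[0.04,0,-0.3],"rot":[0,0,0]},
    {"fingers":0,"offset":[0.07,0,-0.3],"rot":[0,0,0]},
    {"fingers":0,"offset":[0,0,0],"rot":[0,0,0]}
  ]
}}

```text
time_s: 9.35
ee_pos: [0.5339, 0.0662, 0.0529]
orientation: [0.661, -0.252, 0.661, 0.251]
force: [-4.3, -2.3, 13.5]
width: 0.0001
```

```bash
python3 st.py;  python3 snap.py wrist 8 50 160 160 230 7
```

```text
9.35 tcp fix [-25.49 107.58  52.89] F fix -1.2 -4.74 13.46
```

View pics/wrist8.png

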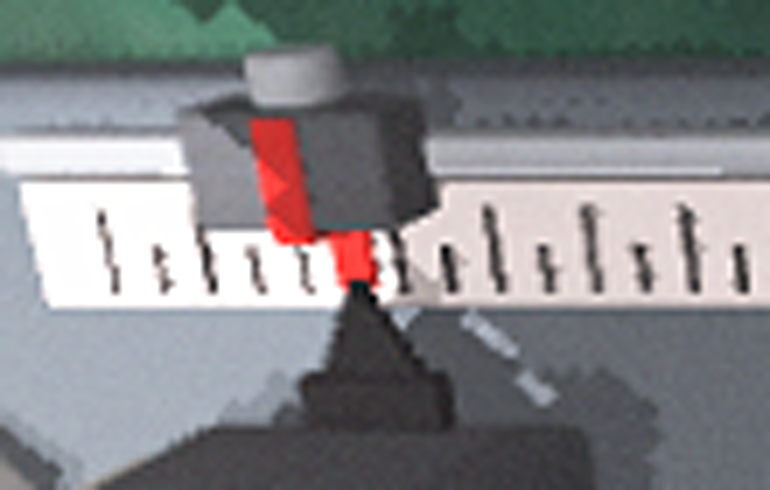

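```bash
python3 pr.py wrist8.pkl 50 160 7 355 262 362 286 288 190
```

```text
red [-49.94 -19.4   18.  ]
ptr [-49.41 -14.66  25.  ]
redtop [-59.31 -19.51  26.  ]
```

Request:
{"op": "drive_tool", "data": {
  "series": [
    {"fingers":0,"offset":[-1.2,0,0],"rot":[0,0,0]},
    {"fingers":0,"offset":[0,0,1.2],"rot":[0,0,0]},
    {"fingers":0,"offset":[0,0,1.1],"rot":[0,0,0]},
    {"fingers":0,"offset":[0.7,0,0],"rot":[0,0,0]},
    {"fingers":0,"offset":[0.23,0,0],"rot":[0,0,0]},
    {"fingers":0,"offset":[0.1,0,0],"rot":[0,0,0]},
    {"fingers":0,"offset":[0,0,-0.2],"rot":[0,0,0]},
    {"fingers":0,"offset":[0,0,-0.3],"rot":[0,0,0]},
    {"fingers":0,"offset":[0,0,-0.3],"rot":[0,0,0]},
    {"fingers":0,"offset":[0,0,-0.3],"rot":[0,0,0]},
    {"fingers":0,"offset":[0,0,-0.3],"rot":[0,0,0]},
    {"fingers":0,"offset":[0,0,0],"rot":[0,0,0]}
  ]
}}

```text
time_s: 10.4
ee_pos: [0.542, 0.0737, 0.0551]
orientation: [0.662, -0.251, 0.66, 0.251]
force: [-2.5, 2.8, 16.8]
width: -0.0
```

```bash
python3 st.py;  python3 snap.py wrist 9 20 130 160 230 7
```

```text
10.4 tcp fix [-25.72 118.66  55.05] F fix -3.75 -0.07 16.82
```

View pics/wrist9.png

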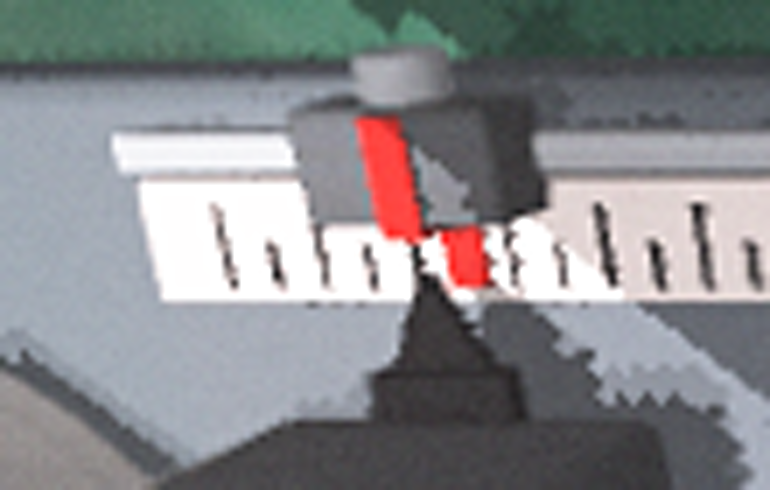

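```bash
python3 pr.py wrist9.pkl 20 160 7 467 262 424 272 390 180
```

```text
red [-49.65 -19.58  18.  ]
ptr [-50.54 -19.32  25.  ]
redtop [-60.1  -20.07  26.  ]
```

Request:
{"op": "drive_tool", "data": {
  "series": [
    {"fingers":0,"offset":[-1.0,0,0],"rot":[0,0,0]},
    {"fingers":0,"offset":[-2.0,0,0],"rot":[0,0,0]},
    {"fingers":0,"offset":[-1.0,0,-2.8],"rot":[0,0,0]},
    {"fingers":0,"offset":[0,0,-2.8],"rot":[0,0,0]},
    {"fingers":0,"offset":[0,0,-2.8],"rot":[0,0,0]},
    {"fingers":0,"offset":[0,0,-2.8],"rot":[0,0,0]},
    {"fingers":0,"offset":[0,0,-2.6],"rot":[0,0,0]},
    {"fingers":0,"offset":[0,0,0],"rot":[0,0,0]},
    {"fingers":0,"offset":[0,0,0],"rot":[0,0,0]},
    {"fingers":0,"offset":[0,0,0],"rot":[0,0,0]}
  ]
}}

```text
time_s: 11.28
ee_pos: [0.4382, -0.0182, 0.0932]
orientation: [0.661, -0.251, 0.661, 0.251]
force: [-0.1, 0.1, 0.2]
width: -0.0002
```

```bash
python3 st.py;  python3 snap.py wrist 10 0 560 0 420 1; python3 - <<'E'
import pickle,cv2
m,im,d=pickle.load(open("wrist10.pkl","rb"))
cv2.imwrite("pics/w10c.png",cv2.resize(im[150:230,225:335],None,fx=7,fy=7,interpolation=cv2.INTER_CUBIC))
E
```

```text
11.28 tcp fix [-25.97 -19.98  93.24] F fix -0.11 0.02 0.2
```

View pics/wrist10.png

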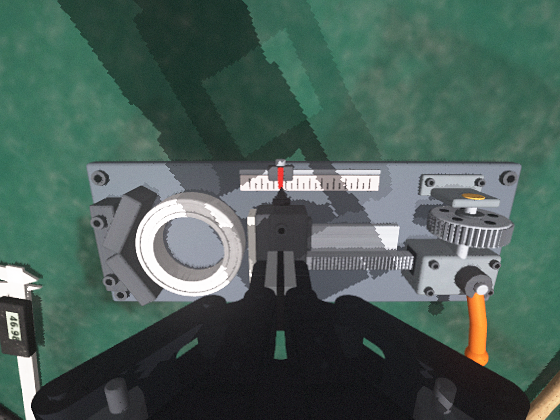

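View pics/w10c.png

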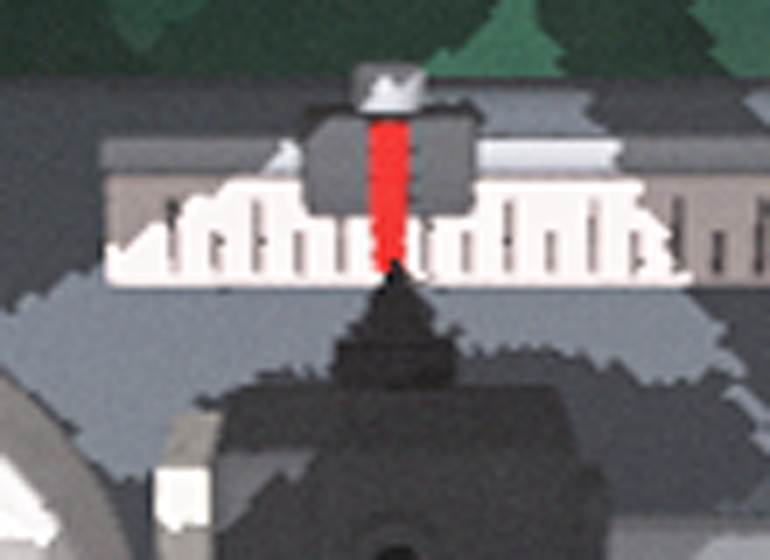

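```bash
python3 pr.py wrist10.pkl 225 150 7 388 250 394 265 390 160; python3 - <<'E'
from fx import *
import pickle
m,im,d=pickle.load(open("wrist10.pkl","rb"))
F=tofix(cloud(m,d))*1000
hsv=cv2.cvtColor(im,cv2.COLOR_BGR2HSV)
k=(hsv[...,0]>5)&(hsv[...,0]<20)&(hsv[...,1]>170)&(hsv[...,2]>120)
k[:, :430]=0; k[:260]=0;k[380:]=0
vs,us=np.nonzero(k);print(len(vs),us.min(),us.max(),vs.min(),vs.max())
for v in range(vs.min(),vs.max()+1,5):
    u=us[vs==v]; 
    if len(u): print(v,u.min(),u.max(),F[v,u].mean(0).round(1))
print("white cap",(tofix(at_z(m,482,291,.085))*1000).round(1),F[291,482],F[291,478])
E
```

```text
red [-49.51 -19.56  18.  ]
ptr [-49.34 -18.87  25.  ]
redtop [-61.81 -19.32  26.  ]
1178 465 487 293 365
293 475 475 [ 22.2 127.9  67.7]
298 467 483 [ 26.9 129.1  67.3]
303 468 484 [ 30.3 129.5  68.9]
308 468 484 [ 33.9 129.6  70.1]
313 469 485 [ 37.5 130.4  71.3]
318 470 485 [ 40.9 130.6  72.8]
323 470 486 [ 44.5 130.9  74. ]
328 470 486 [ 48.5 131.3  74.7]
333 470 486 [ 52.9 132.1  75.1]
338 470 485 [ 57.3 132.4  75.5]
343 469 485 [ 62.1 133.   75.5]
348 469 485 [ 66.7 133.9  75.8]
353 465 487 [ 75.  137.3  72.3]
358 470 487 [ 74.  135.   78.4]
363 478 485 [ 62.4 124.4  94.7]
white cap [  9.1 119.   85. ] [ 17.94843264 129.74603113  71.61436641] [ 18.22069086 127.07686024  71.14438305]
```

Request:
{"op": "drive_tool", "data": {
  "series": [
    {"fingers":0,"offset":[0,-1.76,2.5],"rot":[0,0,0]},
    {"fingers":0,"offset":[0,-1.76,2.5],"rot":[0,0,0]},
    {"fingers":0,"offset":[0,-1.76,2.5],"rot":[0,0,0]},
    {"fingers":0,"offset":[0,-1.76,2.5],"rot":[0,0,0]},
    {"fingers":0,"offset":[0,-1.76,2.2],"rot":[0,0,0]},
    {"fingers":0,"offset":[1.5,0,0],"rot":[0,0,0]},
    {"fingers":0,"offset":[1.5,0,0],"rot":[0,0,0]},
    {"fingers":0,"offset":[1.5,0,0],"rot":[0,0,0]},
    {"fingers":0,"offset":[0,0,0],"rot":[0,0,0]}
  ]
}}

```text
time_s: 12.08
ee_pos: [0.5858, -0.0015, 0.0446]
orientation: [0.659, -0.25, 0.663, 0.253]
force: [-1.1, 0.5, -0.4]
width: -0.0003
```

```bash
python3 st.py;  python3 snap.py side 11 160 360 175 285 4; python3 snap.py wrist 11 0 560 0 420 1; python3 snap.py top 11 190 340 115 265 4
```

```text
12.08 tcp fix [ 59.55 101.51  44.57] F fix -1.13 -0.46 -0.41
```

View pics/side11.png

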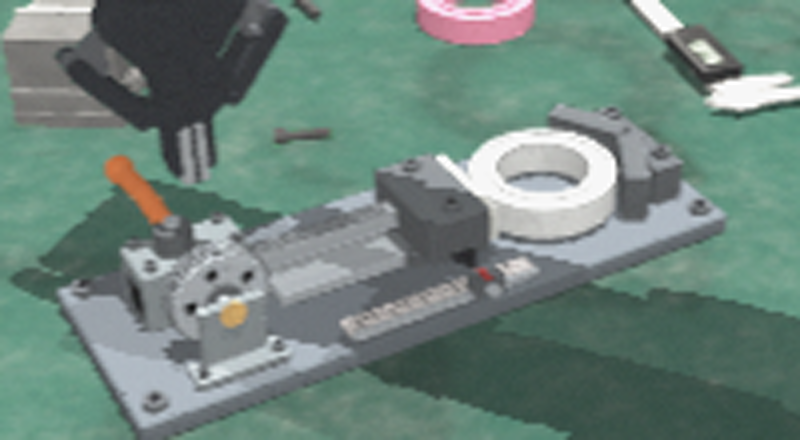

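View pics/wrist11.png

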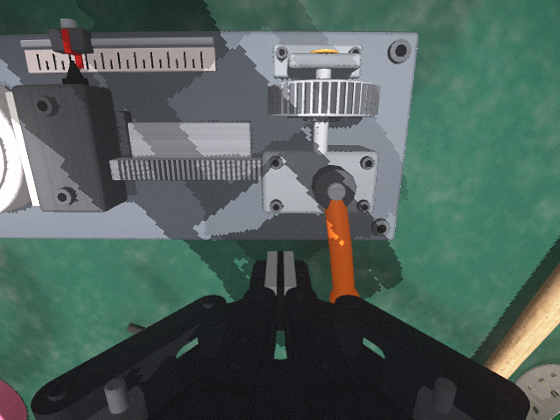

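View pics/top11.png

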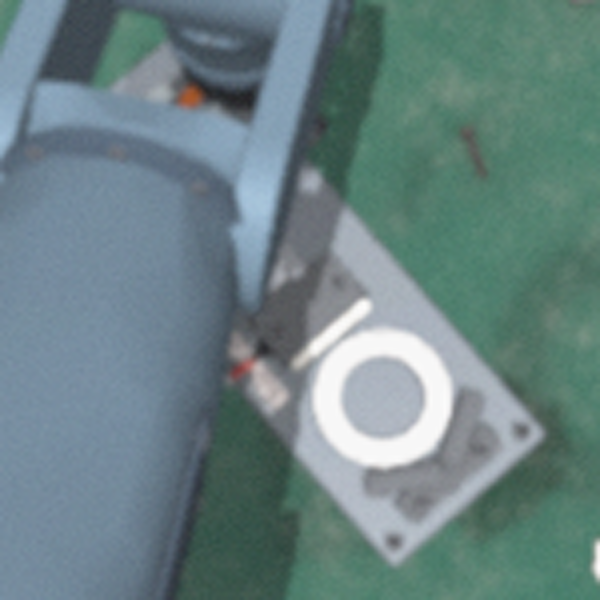

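Request:
{"op": "drive_tool", "data": {
  "series": [
    {"fingers":0,"offset":[0,-0.14,0.44],"rot":[0,0,0]},
    {"fingers":0,"offset":[0,-0.14,0.44],"rot":[0,0,0]},
    {"fingers":0,"offset":[0,-0.14,0.44],"rot":[0,0,0]},
    {"fingers":0,"offset":[0,-0.02,0.46],"rot":[0,0,0]},
    {"fingers":0,"offset":[0,-0.02,0.46],"rot":[0,0,0]},
    {"fingers":0,"offset":[0,-0.02,0.46],"rot":[0,0,0]}
  ]
}}

```text
time_s: 12.73
ee_pos: [0.6114, 0.0118, 0.0488]
orientation: [0.661, -0.251, 0.661, 0.251]
force: [-1.4, 0.1, 2.7]
width: -0.0002
```

```bash
python3 st.py;  python3 snap.py side 12 160 360 175 285 4; python3 snap.py wrist 12 0 560 0 420 1
```

```text
12.73 tcp fix [ 66.69 129.46  48.77] F fix -0.98 -1.01 2.74
```

View pics/side12.png

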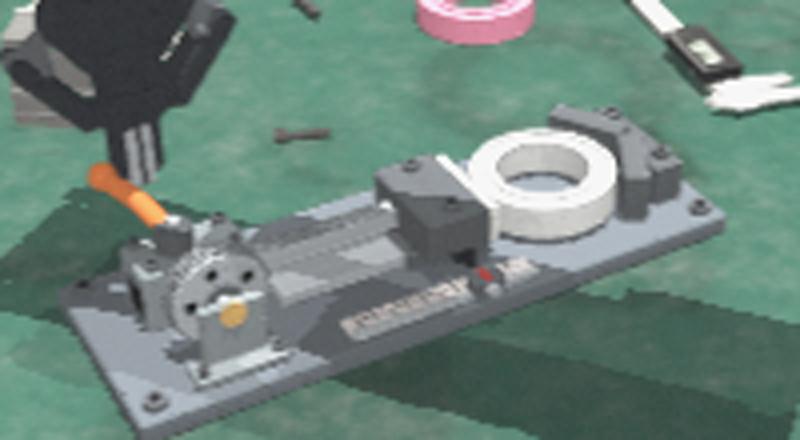

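View pics/wrist12.png

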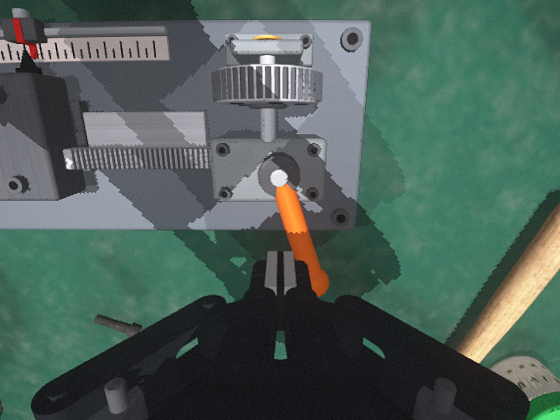

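Request:
{"op": "drive_tool", "data": {
  "series": [
    {"fingers":0,"offset":[0,0.16,0.42],"rot":[0,0,0]},
    {"fingers":0,"offset":[0,0.16,0.42],"rot":[0,0,0]},
    {"fingers":0,"offset":[0,0.16,0.42],"rot":[0,0,0]},
    {"fingers":0,"offset":[0,0.21,0.41],"rot":[0,0,0]},
    {"fingers":0,"offset":[0,0.21,0.41],"rot":[0,0,0]},
    {"fingers":0,"offset":[0,0.21,0.41],"rot":[0,0,0]},
    {"fingers":0,"offset":[0,0.3,0.34],"rot":[0,0,0]},
    {"fingers":0,"offset":[0,0.3,0.34],"rot":[0,0,0]},
    {"fingers":0,"offset":[0,0.3,0.34],"rot":[0,0,0]},
    {"fingers":0,"offset":[0,0,0],"rot":[0,0,0]}
  ]
}}

```text
time_s: 13.67
ee_pos: [0.6242, 0.0508, 0.0485]
orientation: [0.661, -0.251, 0.661, 0.252]
force: [-0.2, -0.3, -0.8]
width: -0.0001
```

```bash
python3 st.py;  python3 snap.py side 13 160 360 175 285 4; python3 snap.py wrist 13 0 560 0 420 1
```

```text
13.67 tcp fix [ 45.97 164.95  48.46] F fix 0.04 -0.37 -0.85
```

View pics/side13.png

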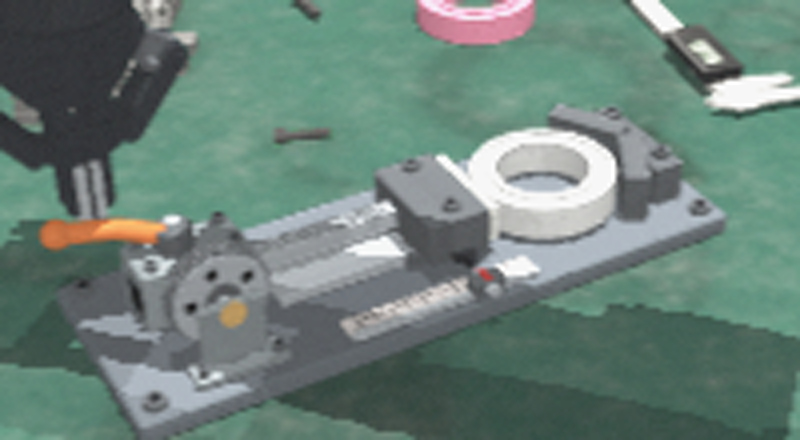

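View pics/wrist13.png

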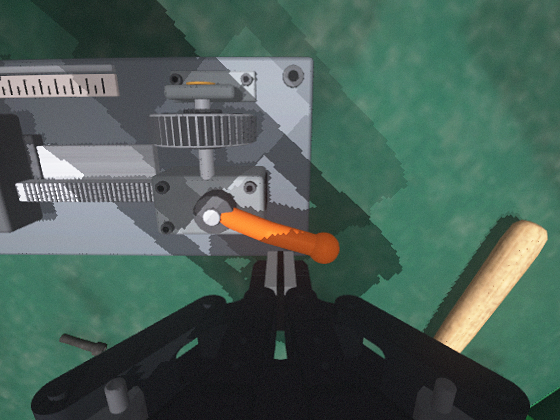

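Request:
{"op": "drive_tool", "data": {
  "series": [
    {"fingers":0,"offset":[0,0.25,0.15],"rot":[0,0,0]},
    {"fingers":0,"offset":[0,0.25,0.1],"rot":[0,0,0]},
    {"fingers":0,"offset":[0,0,0],"rot":[0,0,0]}
  ]
}}

```text
time_s: 14.02
ee_pos: [0.6237, 0.0523, 0.0488]
orientation: [0.661, -0.253, 0.661, 0.249]
force: [2.7, -11.2, -2.4]
width: 0.0001
```

```bash
python3 st.py; python3 snap.py wrist 14 180 370 180 320 4
```

```text
14.02 tcp fix [ 44.5  165.51  48.76] F fix 10.11 -5.4 -2.38
```

View pics/wrist14.png

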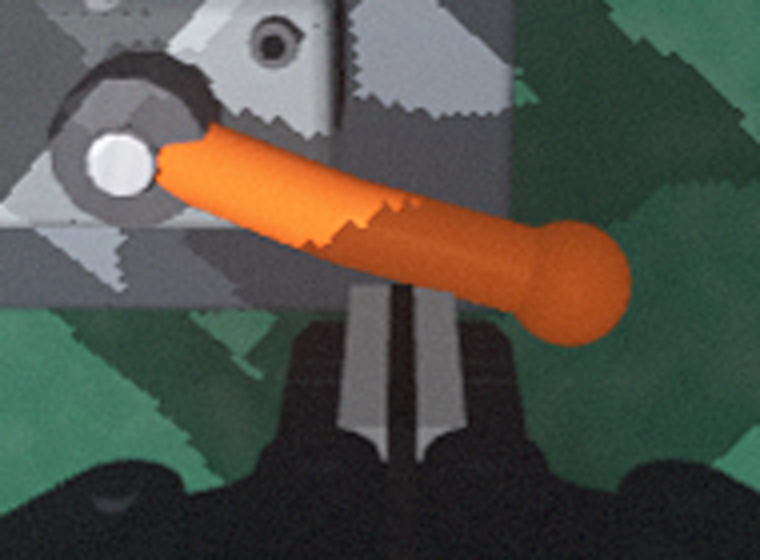

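Request:
{"op": "drive_tool", "data": {
  "series": [
    {"fingers":0,"offset":[0,-1.0,-0.2],"rot":[0,0,0]},
    {"fingers":0,"offset":[0,-1.5,-0.5],"rot":[0,0,0]},
    {"fingers":0,"offset":[-2,0,0],"rot":[0,0,0]},
    {"fingers":0,"offset":[-3,0,0],"rot":[0,0,0]},
    {"fingers":0,"offset":[-1,1.3,-2.5],"rot":[0,0,0]},
    {"fingers":0,"offset":[0,1.3,-2.5],"rot":[0,0,0]},
    {"fingers":0,"offset":[0,1.4,-2.5],"rot":[0,0,0]},
    {"fingers":0,"offset":[0,1.4,-2.5],"rot":[0,0,0]},
    {"fingers":0,"offset":[0,1.4,-2.5],"rot":[0,0,0]},
    {"fingers":0,"offset":[0,1.4,-2.5],"rot":[0,0,0]},
    {"fingers":0,"offset":[0,1.4,-2.8],"rot":[0,0,0]},
    {"fingers":0,"offset":[0,0,0],"rot":[0,0,0]}
  ]
}}

```text
time_s: 15.07
ee_pos: [0.4321, -0.0149, 0.1072]
orientation: [0.66, -0.25, 0.663, 0.252]
force: [0.4, -1.0, -0.5]
width: -0.0001
```

Request:
{"op": "drive_tool", "data": {
  "series": [
    {"fingers":0,"offset":[0,0,0],"rot":[0,0,0]},
    {"fingers":0,"offset":[0,0,0],"rot":[0,0,0]},
    {"fingers":0,"offset":[0,0,0],"rot":[0,0,0]}
  ]
}}

```text
time_s: 15.32
ee_pos: [0.4387, -0.0151, 0.1091]
orientation: [0.662, -0.251, 0.66, 0.251]
force: [0.3, 0.0, -0.2]
width: -0.0
```

```bash
python3 st.py;  python3 snap.py wrist 15 0 560 0 420 1; python3 - <<'E'
import pickle,cv2
m,im,d=pickle.load(open("wrist15.pkl","rb"))
cv2.imwrite("pics/w15c.png",cv2.resize(im[150:230,225:335],None,fx=7,fy=7,interpolation=cv2.INTER_CUBIC))
E
```

```text
15.32 tcp fix [-27.86 -17.54 109.12] F fix 0.17 0.2 -0.15
```

View pics/wrist15.png

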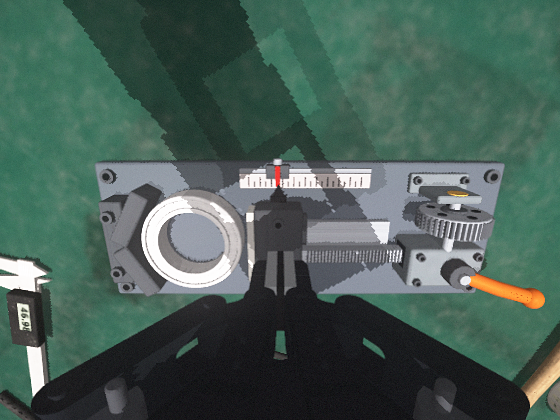

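View pics/w15c.png

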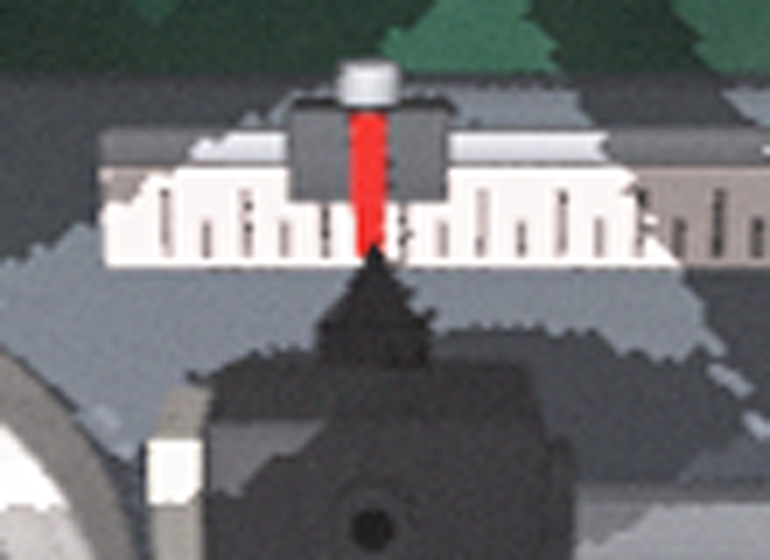

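```bash
python3 pr.py wrist15.pkl 225 150 7 369 235 373 248 368 150; python3 -c "
from plant import ctrl
print(ctrl.finish_job())"
```

```text
red [-49.54 -19.43  18.  ]
ptr [-49.47 -18.88  25.  ]
redtop [-61.85 -19.45  26.  ]
the job is handed in; nothing more can be done
None
```

The pointer is set on the red mark, the lever is locked at its stop, and the job is handed in at about 15 s; no verdict was reported.

I rolled the wheel towards the bearing with the shut fingertips in four strokes, then pushed the orange lever over until it met its stop, with about 11 N of reaction.

- **Setting:** looking straight down, the pointer was about 0.5 mm on the +y side of the red mark. It read about the same before and after locking.
- **Bearing and jaw:** the bearing still lay flat in the vee with a visible gap to the jaw. I checked this by eye and did not measure the bearing's shift.
- **Lever:** it looked to be at about 1.25 rad, judged from the picture and the stop reaction; I had no joint reading.
- **Robot:** it was clear of everything and the force reading was near zero.

**What disagreed:**
- The visible fingertip sat about 20–25 mm above the reported TCP. I set the wheel height by feeling for contact.
- Wheel presses reached about 17 N, above the suggested 5–10 N.
- The lever looked about 0.1–0.2 rad off its zero in the first picture, probably measurement error.

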